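# Load the warming drawer with muffins and set the timer

### The job

Warm the muffins: lift the front of the warming drawer over its catch, pull the drawer right out to its stop, and stand every muffin in a red cup upright on the pan floor, leaving the iced one in the white cup on the board. Then lift the drawer back over the catch and shut it fully, so that its front drops down behind the catch again, and only after that set the twist timer to 15 minutes, its yellow mark in line with the red pointer at the back of the timer's base. Do not disturb the other things standing about.

Things in the scene. Friction and masses are not known exactly. Their poses are not given: they have to be found in the camera images.
- drawer (a joint): How far the warming drawer is pulled out of its cabinet, m: 0 shut, 0.190 at its stop. It slides straight towards the robot (along -x of cabinet), friction about 2 N. Its front also tips up about its rear end when the handle is lifted, and falls back by its weight (1.3 kg). From 0 it moves only 4 mm until its front is lifted over the catch: the handle 16 mm up (at most 26 mm).
- catch (a point): Middle of the top of the catch bar on the cabinet's sill, under the drawer's front. Shut, a steel lug under the drawer stands behind it. The lug's front is square, its rear sloped: on opening, keep the front up for the first 36 mm, then let it down; on shutting it meets the bar 36 mm from home and jams there if merely pushed: lift it over again, all the way home, then let it drop behind the bar.
- handle (a point): Middle of the drawer's handle, a black round bar 12 mm thick and 160 mm long, level, along y of the cabinet, 46 mm in front of the front panel; front down, it is 108 mm above the counter, 42 mm below the cabinet's top. Can be pinched from above with the fingers before and behind it. Rises and tips with the drawer; about 11 N lifts it (13 N loaded).
- pan (a point): Middle of the front edge of the pan floor, at the foot of the front panel's inner face, moving with the drawer, 72 mm above the counter; x to the drawer's rear, y to the robot's left. Floor 278 (x) by 250 mm (y), walls 22 mm high left, right and rear; the panel's top is 56 mm above the floor. At the drawer's stop the cabinet's face is at x = +190 mm; beyond it the floor is under the roof.
- cabinet (a point): Middle of the top edge of the front face of the warming drawer's cabinet, which is brushed steel, 340 mm deep (its x), 300 mm wide (its y), 150 mm high, and fixed. Its x axis points into the cabinet, away from the robot.
- muffin1: Small muffin, golden brown, in a fluted red silicone cup: 44 mm across at the foot, 52 mm at the rim, which is 30 mm up, 43 mm high in all, about 60 g; origin in the centre of its underside, z up. Three to five of the five are there.
- muffin2: Small muffin, golden brown, in a fluted red silicone cup: 44 mm across at the foot, 52 mm at the rim, which is 30 mm up, 43 mm high in all, about 60 g; origin in the centre of its underside, z up. Three to five of the five are there.
- muffin3: Small muffin, golden brown, in a fluted red silicone cup: 44 mm across at the foot, 52 mm at the rim, which is 30 mm up, 43 mm high in all, about 60 g; origin in the centre of its underside, z up. Three to five of the five are there.
- muffin4: Small muffin, golden brown, in a fluted red silicone cup: 44 mm across at the foot, 52 mm at the rim, which is 30 mm up, 43 mm high in all, about 60 g; origin in the centre of its underside, z up. Three to five of the five are there.
- muffin5: Small muffin, golden brown, in a fluted red silicone cup: 44 mm across at the foot, 52 mm at the rim, which is 30 mm up, 43 mm high in all, about 60 g; origin in the centre of its underside, z up. Three to five of the five are there.
- iced: Cupcake of the same size in a white cup, with pale pink icing and sprinkles; it stays on the board. Origin in the centre of its underside.
- board: Bamboo cutting board, 320 (x) by 220 (y) by 18 mm thick, fixed; the muffins stand on it. It lies to the robot's right or left. Origin under its centre.
- dial (a joint): Setting of the twist timer, rad: 0 at the white zero mark, growing as the black dial is turned clockwise seen from above, 0.1047 rad (6 degrees) to the minute, so 15 minutes is 1.571; runs 0 to 5.5, friction 0.05 N m, stays where it is left (it does not run down).
- dial_grip (a point): Point on the timer's upright axis at the height to grip: the dial is a black drum 56 mm across, 32 mm high, its top 9 mm above this point. Below it is the round white base, 74 mm across, its top 24 mm below this point, held fast by its magnet on the steel tray. This point does not turn.
- pointer (a point): The red pointer on the rim of the timer's white base, on the side away from the robot; fixed.
- mark15 (a point): The yellow 15-minute mark, a stripe 5 mm wide from the dial's top down its side, here at its lower end on the dial's rim; turns with the dial. At 15 minutes it stands right above the red pointer. The white stripe, a quarter turn from it, is zero; thin grey ticks stand every 5 minutes.
- tray: Flat steel tray, 300 (x) by 220 (y) by 8 mm thick, fixed, on the other side from the board; timer, jam jar and empty cups stand on it. Origin under its centre.
- jam: Jar of jam with a red cap, 60 mm across, 75 mm high; a bystander. Origin in the centre of its underside.
- cups: Stack of three empty red silicone cups, 54 mm across, about 42 mm high; a bystander, not to be loaded. Origin in the centre of its underside.
- mug: White mug, 80 mm across, 90 mm high; a bystander. Origin in the centre of its underside.
- shaker: Dark wooden salt shaker, 48 mm across, 90 mm high; a bystander. Origin in the centre of its underside.
- spatula: Kitchen spatula lying flat across the counter in front of the drawer, about 280 mm long, under 30 mm high; the opened drawer's handle passes over it. A bystander.

How it is judged:
On the way, in this order (a step that is already met when the one before it is completed fails the run):
1. the drawer is lifted over its catch and pulled out to its stop (value of joint drawer above 0.165 m), for 0.2 s.
2. with the drawer still out, all muffins in red cups stand upright on the pan floor (x of muffin1 in the frame of pan between 0 and 0.281 m and y of muffin1 in the frame of pan between -0.125 and 0.125 m and z of muffin1 in the frame of pan between -0.005 and 0.01 m and angle between each of muffin1, muffin2, muffin3, muffin4, muffin5's own z axis and vertical below 0.25 rad and linear speed of each of muffin1, muffin2, muffin3, muffin4, muffin5 below 0.03 m/s and x of muffin2 in the frame of pan between 0 and 0.281 m and y of muffin2 in the frame of pan between -0.125 and 0.125 m and z of muffin2 in the frame of pan between -0.005 and 0.01 m and x of muffin3 in the frame of pan between 0 and 0.281 m and y of muffin3 in the frame of pan between -0.125 and 0.125 m and z of muffin3 in the frame of pan between -0.005 and 0.01 m and x of muffin4 in the frame of pan between 0 and 0.281 m and y of muffin4 in the frame of pan between -0.125 and 0.125 m and z of muffin4 in the frame of pan between -0.005 and 0.01 m and x of muffin5 in the frame of pan between 0 and 0.281 m and y of muffin5 in the frame of pan between -0.125 and 0.125 m and z of muffin5 in the frame of pan between -0.005 and 0.01 m and value of joint drawer above 0.1 m), for 0.3 s.
3. the drawer is shut and its front has dropped behind the catch (value of joint drawer below 0.007 m and height (world z) of handle below 0.1135 m), for 0.3 s.
4. the timer is set to 15 minutes (value of joint dial between 1.4708 and 1.6708 rad), for 0.2 s.
At the end, for the whole second after the job is handed in: Every red-cup muffin present stands upright (within 0.25 rad) and still on the pan floor; drawer shut within 7 mm, its front down behind the catch (handle under 113.5 mm high, 108 when down); timer at 15 minutes within 0.1 rad; iced cupcake upright within 60 mm of its start (all of step 3 and all of step 4 and x of muffin1 in the frame of pan between 0 and 0.281 m and y of muffin1 in the frame of pan between -0.125 and 0.125 m and z of muffin1 in the frame of pan between -0.005 and 0.01 m and angle between each of muffin1, muffin2, muffin3, muffin4, muffin5, iced's own z axis and vertical below 0.25 rad and linear speed of each of muffin1, muffin2, muffin3, muffin4, muffin5 below 0.03 m/s and x of muffin2 in the frame of pan between 0 and 0.281 m and y of muffin2 in the frame of pan between -0.125 and 0.125 m and z of muffin2 in the frame of pan between -0.005 and 0.01 m and x of muffin3 in the frame of pan between 0 and 0.281 m and y of muffin3 in the frame of pan between -0.125 and 0.125 m and z of muffin3 in the frame of pan between -0.005 and 0.01 m and x of muffin4 in the frame of pan between 0 and 0.281 m and y of muffin4 in the frame of pan between -0.125 and 0.125 m and z of muffin4 in the frame of pan between -0.005 and 0.01 m and x of muffin5 in the frame of pan between 0 and 0.281 m and y of muffin5 in the frame of pan between -0.125 and 0.125 m and z of muffin5 in the frame of pan between -0.005 and 0.01 m and distance of iced from where it was at the start of the episode below 0.06 m and velocity of joint dial below 0.05 rad/s); the robot touches nothing.
It fails at once if a bystander (jam, empty cups, mug, salt shaker, spatula) is moved more than 40 mm (distance of any of jam, cups, mug, shaker, spatula from where it was at the start of the episode above 0.04 m).
It fails at once if the iced cupcake is moved more than 60 mm (distance of iced from where it was at the start of the episode above 0.06 m).
Of muffin1, muffin2, muffin3, muffin4, muffin5 only 3 to 5 are there at a start; the rules pass over those that are not, and their reading is None.
At some moment in a run one of muffin1, muffin2, muffin3, muffin4, muffin5 may be knocked a few centimetres aside while the robot is not near it.
It also fails if it takes over 210 s, if anything falls off the work surface, if the arm or the gripper's body presses on something with over 40 N, if the wrist force passes 120 N, or if a joint passes its speed limit or range.

### The arm

A 6-joint arm with a two-finger parallel gripper is mounted at the origin on the work surface. World frame = base frame: x ahead of the robot, y to its left, z up, the work surface at z = 0. Lengths are in m, angles in rad, forces in N, time in s.
With the tool pointing down it reaches from about 0.35 to 0.975 m from the base axis. Payload 4.9 kg.
Tool frame: the origin (TCP) lies midway between the tips of the shut fingers; the grasp point (between the pads) lies 19 mm behind it; z points along the fingers, y is the line along which they close (so a half turn about z gives the same grasp; the last joint's range is limited). The gripper opens to 85 mm and grips with 20 to 120 N. Pads are 22 mm wide; open, the fingers measure 114 mm over their backs; the gripper's body (76 mm by 85 mm) begins 54 mm behind the grasp point. The pads swing forward as they close: fully open they stand 13 mm farther back than shut.
Start: joints at [1.072, 0.053, 1.613, -0, 1.476, -0.119], TCP at [0.232, 0.58, 0.231] pointing down, gripper open.
Joint ranges: [-3.01, 3.01], [-1.01, 2.22], [0.06, 2.58], [-1.02, 4.17], [0.09, 2.62], [-3.14, 3.14]. Speed limits (rad/s): [2.57, 2.57, 3.14, 3.14, 3.14, 3.14].

### API

Orientations are given as a unit quaternion [w, x, y, z].
In Python, from plant import manip, readout, grab_frame, camera_params gives the robot as it stands (manip), with the cameras as plain functions and the readings (readout).
- The arm moves only by the shell command python3 shift.py 'ROWS'. ROWS is a JSON list of rows, 1 to 5 of them, each of 7 numbers: the opening from 0.0 (shut) to 1.0 (fully open), then dx, dy, dz in m, then a rotation vector rx, ry, rz in rad; each row shifts and turns the commanded pose from where the row before left it, along the tool's axes as they then stand; what a row does not reach is not made up. A row lasts 1/8 s, in which the tool goes at most 0.0625 m and 0.188 rad, less where a joint would pass 70% of its speed; a pose out of reach is approached as far as the arm can. The fingers move at their own pace and stop on an object; the grip force is fixed at half the most. Time passes only in rows, so rows that do not move let the fingers close. It prints the time, the measured TCP pose, the force, the opening and the grip force at its end.
- readout.state(): the state, without advancing time (a new reading comes with each control period).
- grab_frame(name): name is "scene" or "top" or "wrist"; returns the picture (400x640x3 uint8, red, green, blue); there is no depth.
- camera_params(name): a dict with "intrinsics" (3x3 intrinsics, pixels), "xyz" and "orientation" of the camera in the world. Camera axes: x right, y down, z forward; pixel columns grow to the right and rows downward; lengths in m; the calibration is good to about 2 mm. A picture is of the moment at which its call begins: read the wrist's pose just before it. camera_params takes no time and is no camera call; for the wrist camera it gives the pose at the moment of the call.
- manip.job_done(): hands the job in; it is judged then, once.
The state is a dict: "time": time; "joint_pos": joint angles; "joint_vel": joint speeds; "joint_efforts": joint torques, N m; "tool_pos": TCP position; "tool_rot": TCP orientation; "contact_force": force on the tool from outside, world axes, zero at the start; "ft_torque": the same for the moment, N m; "gripper_width": opening from 0.0 (shut) to 1.0 (fully open); "grasp_force": force on a finger pad.
Only numpy, scipy, OpenCV 4.12 (cv2) and the standard library are available. Lean on these libraries where they do the work, as an engineer would, in place of code of your own. Each camera call takes 0.05 s, during which the arm holds its last target. There are 200 camera calls.

## Working session

There is one attempt and no reset: what is moved stays moved. The work goes in short steps, Python scripts to look and compute and a shell command to move; the robot and the scene stay as the last step left them, time stands still between calls to the robot, and variables do not carry over. Pictures are saved under pics/ and viewed, at most 14 in all, crops included, and the job is handed in when it is done.

```bash
ls; mkdir -p pics; python3 - <<'E'
from plant import manip, readout, grab_frame, camera_params
import cv2,json
for n in("scene","top"):
    cv2.imwrite(f"pics/{n}0.png",grab_frame(n)[:,:,::-1]); print(n,camera_params(n))
print(readout.state())
E
```

```text
pics
plant.py
shift.py
scene {'intrinsics': array([[468.99995585,   0.        , 327.6696065 ],
       [  0.        , 468.99995585, 193.18241354],
       [  0.        ,   0.        ,   1.        ]]), 'xyz': array([ 1.29933562, -0.39476957,  0.97570156]), 'orientation': array([-0.32350431,  0.8045078 ,  0.45906889, -0.19330782])}
top {'intrinsics': array([[505.93701925,   0.        , 325.94706632],
       [  0.        , 505.93701925, 198.85619021],
       [  0.        ,   0.        ,   1.        ]]), 'xyz': array([ 0.27367647, -0.00512995,  1.49619033]), 'orientation': array([-0.08021312,  0.73482592, -0.66946253,  0.07359788])}
{'time': 0.1, 'joint_pos': array([ 1.07200137e+00,  5.33177847e-02,  1.61417999e+00,  3.83316296e-06,
        1.47598250e+00, -1.19005258e-01]), 'joint_vel': array([-0.00070857, -0.00139966, -0.0031935 , -0.00125532, -0.00033057,
        0.0005068 ]), 'joint_efforts': array([ 6.52021972e-04, -3.94900596e+01, -3.71363819e+01, -1.15620769e-04,
        3.88017899e-03, -2.43247274e-05]), 'tool_pos': array([0.23143092, 0.57996054, 0.23015533]), 'tool_rot': array([-2.88745965e-04,  1.88755729e-01,  9.82023617e-01, -8.98557633e-04]), 'contact_force': array([ 0.06687196,  0.02322036, -0.6303245 ]), 'ft_torque': array([0.0531965 , 0.02530246, 0.02292851]), 'grasp_force': 0.0, 'gripper_width': 1.002704967849892}
```

View pics/top0.png

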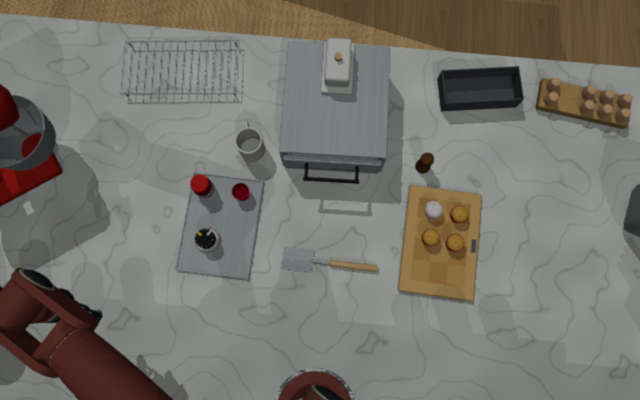

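View pics/scene0.png

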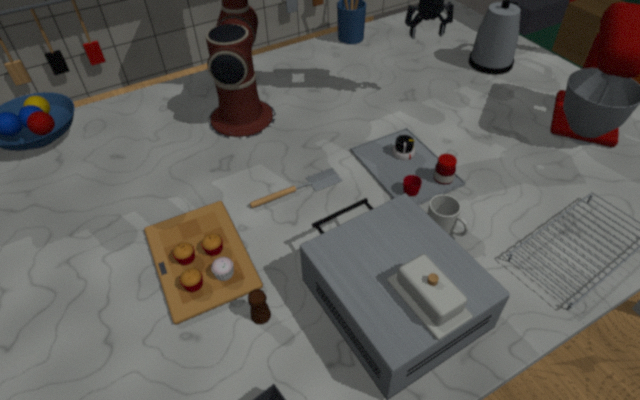

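Top view: three red-cup muffins at about (459,214), (431,237) and (455,242), with the iced one at (433,209). The handle runs (306,179) to (357,181) and the timer is at (206,239). I'll work these out as positions next.

```bash
cat > h.py <<'E'
from plant import manip, readout, grab_frame, camera_params
import numpy as np, cv2
from scipy.spatial.transform import Rotation as R
def q2R(q): return R.from_quat(np.roll(q,-1))
def p2w(c,u,v,z):
    K=c["intrinsics"]; d=q2R(c["orientation"]).apply(np.linalg.solve(K,[u,v,1.])); o=c["xyz"]
    return o+d*(z-o[2])/d[2]
def w2p(c,p):
    x=c["intrinsics"]@q2R(c["orientation"]).inv().apply(np.array(p)-c["xyz"]); return x[:2]/x[2]
def rel(p,yaw=None,st=None):
    """tool-axis shift to move TCP to world p; yaw: angle of tool y-axis in world, tool pointing down"""
    st=st or readout.state(); T=q2R(st["tool_rot"]); t=T.inv().apply(np.array(p)-st["tool_pos"])
    print("pos",st["tool_pos"].round(4),"shift(tool)",t.round(4),"n",round(np.linalg.norm(t)/.0625,1))
    ya=T.as_matrix()[:,1]; print(" tool y ang",round(np.degrees(np.arctan2(ya[1],ya[0])),1))
    if yaw is not None:
        y=np.array([np.cos(yaw),np.sin(yaw),0]); z=np.array([0,0,-1.])
        best=min((( T.inv()*R.from_matrix(np.c_[np.cross(s*y,z),s*y,z])).as_rotvec() for s in(1,-1)),key=np.linalg.norm)
        print(" rotvec",best.round(4))
    return t
E
python3 - <<'E'
from h import *
c=camera_params("top"); s=camera_params("scene")
im=cv2.imread("pics/top0.png")
def blob(mask,x0,y0,x1,y1):
    m=np.zeros(mask.shape,np.uint8); m[y0:y1,x0:x1]=mask[y0:y1,x0:x1]
    n,l,st,ce=cv2.connectedComponentsWithStats(m)
    return [(st[i].tolist(),ce[i].round(1).tolist()) for i in range(1,n) if st[i,4]>15]
g=im.max(2)
hb=blob((g<50).astype(np.uint8),295,150,370,190); print("dark",hb)
for n,(u,v) in dict(m_a=(459,214),m_b=(431,237),m_c=(455,242),iced=(433,209)).items(): print(n,p2w(c,u,v,.055).round(3))
for u,v in((306,179),(357,181)): print("handle",p2w(c,u,v,.108).round(4))
for u,v in((282,163),(386,167),(290,41),(390,46)): print("cab",p2w(c,u,v,.15).round(4))
print("timer",p2w(c,206,239,.06).round(4),"mug",p2w(c,249,142,.09),"shaker",p2w(c,428,158,.09),"jam",p2w(c,201,184,.083),"cups",p2w(c,241,190,.05))
H=cv2.resize(im[150:270,270:490],None,fx=3.6,fy=3.6,interpolation=cv2.INTER_CUBIC)
cv2.imwrite("pics/crop.png",cv2.convertScaleAbs(H,alpha=1.5))
E
```

```text
dark [([300, 162, 59, 22, 299], [329.9, 176.0])]
m_a [ 0.583 -0.365  0.055]
m_b [ 0.508 -0.287  0.055]
m_c [ 0.5   -0.356  0.055]
iced [ 0.591 -0.289  0.055]
handle [0.6323 0.084  0.108 ]
handle [ 0.6399 -0.0604  0.108 ]
cab [0.6608 0.1521 0.15  ]
cab [ 0.6761 -0.1354  0.15  ]
cab [1.0325 0.1703 0.15  ]
cab [ 1.0437 -0.1223  0.15  ]
timer [0.442  0.3536 0.06  ] mug [0.7325447  0.26216169 0.09      ] shaker [ 0.73246898 -0.26060084  0.09      ] jam [0.5958787  0.38512627 0.083     ] cups [0.59632213 0.27456295 0.05      ]
```

View pics/crop.png

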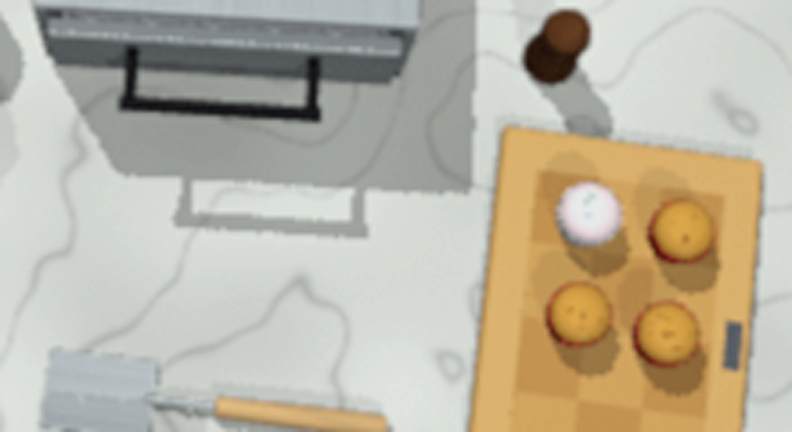

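```bash
python3 - <<'E'
from h import *
c=camera_params("top")
a=p2w(c,303.3,178.6,.108);b=p2w(c,358.9,181.9,.108);m=(a+b)/2;d=a-b
print(a,b,m,np.linalg.norm(d),"yaw",np.arctan2(-d[0],d[1]))
print("center target"); rel([m[0],m[1],.2],.053)
E
```

```text
[0.63278913 0.09177113 0.108     ] [ 0.63782495 -0.06596693  0.108     ] [0.63530704 0.0129021  0.108     ] 0.15781841767166654 yaw 0.03191437775732719
center target
pos [0.2314 0.58   0.2302] shift(tool) [-0.5853 -0.3769  0.0307] n 11.1
 tool y ang 68.2
 rotvec [-1.800e-03  9.000e-04  1.138e+00]
```

```bash
r='[0.45,-0.0488,-0.0314,0,0,0,0]'; python3 shift.py '[[0.45,-0.0488,-0.0314,0,0,0,0],[0.45,-0.0488,-0.0314,0,0,0,0],[0.45,-0.0488,-0.0314,0,0,0,0],[0.45,-0.0488,-0.0314,0,0,0,0],[0.45,-0.0488,-0.0314,0,0,0,0]]'
python3 shift.py '[[0.45,-0.0488,-0.0314,0,0,0,0],[0.45,-0.0488,-0.0314,0,0,0,0],[0.45,-0.0488,-0.0314,0,0,0,0],[0.45,-0.0488,-0.0314,0,0,0,0],[0.45,-0.0488,-0.0314,0,0,0,0]]'
python3 shift.py '[[0.45,0,0,0,0,0,0.16],[0.45,0,0,0,0,0,0.16],[0.45,0,0,0,0,0,0.16],[0.45,0,0,0,0,0,0.16],[0.45,0,0,0,0,0,0.16]]'
python3 shift.py '[[0.45,0,0,0,0,0,0.16],[0.45,0,0,0,0,0,0.16],[0.45,0,0,0,0,0,0],[0.45,0,0,0,0,0,0]]'
python3 - <<'E'
from h import *
rel([.635,.013,.19],.045)
c=camera_params("wrist"); cv2.imwrite("pics/w1.png",grab_frame("wrist")[:,:,::-1])
print(c, "handle ends proj",w2p(c,[.6328,.092,.108]),w2p(c,[.6378,-.066,.108]))
E
```

```text
time: 0.72
tool_pos: [0.4006, 0.3424, 0.2308]
tool_rot: [-0.0, 0.189, 0.982, -0.0]
contact_force: [0.7, 0.6, 0.7]
gripper_width: 0.453
grasp_force: 0.0
time: 1.35
tool_pos: [0.5691, 0.1062, 0.2308]
tool_rot: [-0.0, 0.189, 0.982, 0.0]
contact_force: [0.3, 0.5, -0.3]
gripper_width: 0.451
grasp_force: 0.0
time: 1.98
tool_pos: [0.5682, 0.1078, 0.2306]
tool_rot: [-0.0, 0.559, 0.829, -0.0]
contact_force: [-0.5, 0.5, -0.7]
gripper_width: 0.451
grasp_force: 0.0
time: 2.48
tool_pos: [0.5683, 0.1079, 0.231]
tool_rot: [-0.0, 0.681, 0.733, -0.0]
contact_force: [0.1, 0.3, 0.4]
gripper_width: 0.454
grasp_force: 0.0
pos [0.5683 0.1079 0.231 ] shift(tool) [-0.0995  0.0596  0.0409] n 2.0
 tool y ang 4.2
 rotvec [-0.0006  0.0001  0.0282]
{'intrinsics': array([[339.44086983,   0.        , 321.60448047],
       [  0.        , 339.44086983, 202.27285375],
       [  0.        ,   0.        ,   1.        ]]), 'xyz': array([0.56345395, 0.18266376, 0.37564628]), 'orientation': array([0.14896019, 0.98817846, 0.03588359, 0.00515359])} handle ends proj [396.61732597 217.01065108] [379.40969358 369.98235107]
```

View pics/w1.png

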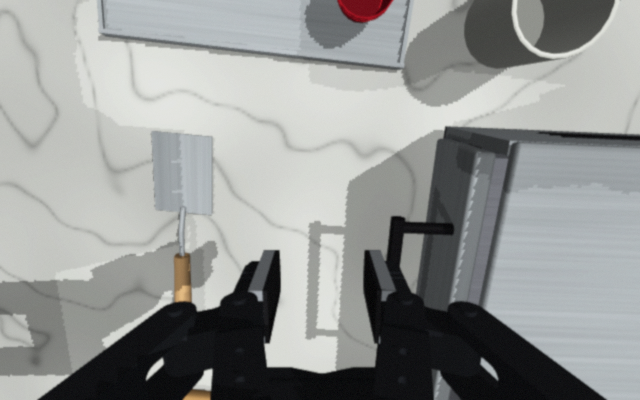

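Handle's left end appears at (397,217), which is exactly where the estimate projects. I'll move above it and go down.

```bash
python3 shift.py '[[0.45,-0.0498,0.0298,0,0,0,0],[0.45,-0.0497,0.0298,0,0,0,0.028],[0.45,0,0,0.041,0,0,0],[0.45,0,0,0,0,0,0]]'
python3 - <<'E'
from h import *
rel([.635,.013,.089],.045)
E
```

```text
time: 3.02
tool_pos: [0.6326, 0.0126, 0.1858]
tool_rot: [-0.003, 0.692, 0.722, -0.003]
contact_force: [-0.4, 0.2, 0.1]
gripper_width: 0.451
grasp_force: 0.0
pos [0.6326 0.0126 0.1858] shift(tool) [0.0002 0.0032 0.0968] n 1.5
 tool y ang 2.5
 rotvec [-0.0085 -0.0013 -0.0019]
```

```bash
python3 shift.py '[[0.45,0,0.002,0.035,0,0,0],[0.45,0,0,0.035,0,0,0],[0.45,0,0,0.025,0,0,0],[0.45,0,0,0,0,0,0],[0.45,0,0,0,0,0,0]]'
python3 shift.py '[[0,0,0,0,0,0,0],[0,0,0,0,0,0,0],[0,0,0,0,0,0,0],[0,0,0,0,0,0,0]]'
```

```text
time: 3.65
tool_pos: [0.6382, 0.0133, 0.0976]
tool_rot: [0.001, 0.691, 0.722, 0.001]
contact_force: [1.4, -0.9, 0.9]
gripper_width: 0.447
grasp_force: 0.0
time: 4.15
tool_pos: [0.6354, 0.0129, 0.0976]
tool_rot: [-0.002, 0.692, 0.722, -0.002]
contact_force: [-10.8, -1.4, 9.4]
gripper_width: 0.112
grasp_force: 58.6
```

```bash
python3 shift.py '[[0.45,0,0,0,0,0,0],[0.45,0,-0.004,0,0,0,0],[0.45,0,0,0.008,0,0,0],[0.45,0,0,0,0,0,0],[0.45,0,0,0,0,0,0]]'
python3 shift.py '[[0,0,0,0,0,0,0],[0,0,0,0,0,0,0],[0,0,0,0,0,0,0],[0,0,0,0,0,0,0]]'
```

```text
time: 4.78
tool_pos: [0.6329, 0.0128, 0.0869]
tool_rot: [-0.0, 0.692, 0.722, -0.0]
contact_force: [1.3, -0.4, -0.4]
gripper_width: 0.449
grasp_force: 0.0
time: 5.28
tool_pos: [0.6335, 0.0128, 0.0878]
tool_rot: [0.0, 0.692, 0.722, 0.0]
contact_force: [1.5, -0.3, 1.1]
gripper_width: 0.119
grasp_force: 58.5
```

```bash
python3 shift.py '[[0,0,0,-0.01,0,0,0],[0,0,0,-0.011,0,0,0],[0,0,0,0,0,0,0],[0,0,0,0,0,0,0]]'
```

```text
time: 5.78
tool_pos: [0.6313, 0.0127, 0.1064]
tool_rot: [-0.002, 0.692, 0.722, -0.002]
contact_force: [-1.0, -0.6, -8.5]
gripper_width: 0.118
grasp_force: 60.2
```

```bash
python3 shift.py '[[0,0,-0.008,-0.003,0,0,0],[0,0,-0.016,0,0,0,0],[0,0,-0.016,0,0,0,0],[0,0,-0.012,0,0,0,0],[0,0,0,0,0,0,0]]'
```

```text
time: 6.4
tool_pos: [0.5791, 0.011, 0.1107]
tool_rot: [-0.002, 0.692, 0.722, -0.001]
contact_force: [-2.8, 1.3, -8.0]
gripper_width: 0.116
grasp_force: 60.3
```

```bash
python3 shift.py '[[0,0,0,0.012,0,0,0],[0,0,0,0.011,0,0,0],[0,0,-0.03,0,0,0,0],[0,0,-0.03,0,0,0,0],[0,0,-0.03,0,0,0,0]]'
python3 shift.py '[[0,0,-0.03,0,0,0,0],[0,0,-0.015,0,0,0,0],[0,0,0,0,0,0,0],[0,0,0,0,0,0,0]]'
```

```text
time: 7.02
tool_pos: [0.492, 0.0083, 0.0882]
tool_rot: [0.0, 0.692, 0.722, 0.003]
contact_force: [3.6, 8.8, -7.5]
gripper_width: 0.116
grasp_force: 61.6
time: 7.52
tool_pos: [0.4459, 0.0068, 0.0878]
tool_rot: [-0.002, 0.692, 0.722, 0.002]
contact_force: [-1.7, 11.3, -5.6]
gripper_width: 0.116
grasp_force: 62.0
```

```bash
python3 shift.py '[[0.45,0,0,0,0,0,0],[0.45,0,0,0,0,0,0],[0.45,0,0,-0.05,0,0,0],[0.45,0,0,-0.06,0,0,0],[0.45,0,0,-0.06,0,0,0]]'
python3 - <<'E'
from h import *
c=camera_params("top"); im=grab_frame("top")[:,:,::-1]
cv2.imwrite("pics/t2.png",cv2.resize(im[140:290,270:490],None,fx=3.6,fy=3.6,interpolation=cv2.INTER_CUBIC))
E
```

```text
time: 8.15
tool_pos: [0.4469, 0.0041, 0.2614]
tool_rot: [0.002, 0.692, 0.722, 0.001]
contact_force: [0.9, 0.0, 0.7]
gripper_width: 0.45
grasp_force: 0.0
```

View pics/t2.png

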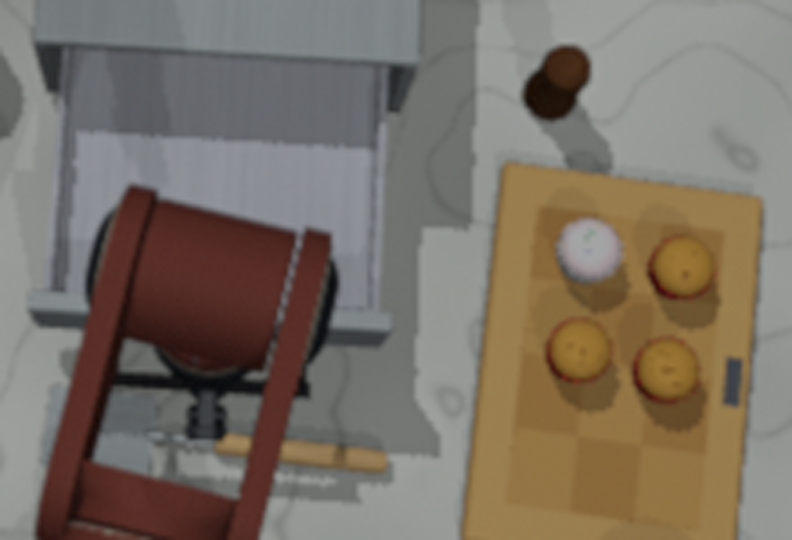

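Muffins haven't moved, crop (578,348), (667,370), (682,267), and the drawer is fully out. The front edge of the cabinet top runs (38,42) to (418,66).

```bash
python3 - <<'E'
from h import *
c=camera_params("top")
f=lambda x,y,z:p2w(c,270+x/3.6,140+y/3.6,z)
a,b=f(38,42,.15),f(418,66,.15); print("cab",a,b,(a+b)/2,np.linalg.norm(a-b),np.arctan2(-(a-b)[0],(a-b)[1]))
a2,b2=f(35,293,.128),f(388,318,.128); print("panel back top",a2,b2,(a2+b2)/2,np.arctan2(-(a2-b2)[0],(a2-b2)[1]))
yaw=.04; X=np.array([np.cos(yaw),np.sin(yaw),0]);Y=np.array([-np.sin(yaw),np.cos(yaw),0])
o=(a+b)/2; o[2]=.072; o=o-.19*X; print("pan",o)
for y in(.075,0,-.075): print(y,(o+.09*X+y*Y).round(4))
for n,x,y in(("b",578,350),("c",667,371),("a",682,267)): print(n,f(x,y,.054).round(4))
rel(np.r_[f(578,350,.054)[:2],.20],0.0)
E
```

```text
cab [0.69308863 0.15978975 0.15      ] [ 0.70111194 -0.13399553  0.15      ] [0.69710029 0.01289711 0.15      ] 0.29389482747785073 0.027303325865405584
panel back top [0.5009536  0.14233261 0.128     ] [ 0.50673087 -0.12681896  0.128     ] [0.50384224 0.00775683 0.128     ] 0.02146146999838659
pan [0.50725226 0.00529914 0.072     ]
0.075 [0.5942 0.0838 0.072 ]
0 [0.5972 0.0089 0.072 ]
-0.075 [ 0.6002 -0.066   0.072 ]
b [ 0.5077 -0.2862  0.054 ]
c [ 0.4974 -0.3575  0.054 ]
a [ 0.5828 -0.3664  0.054 ]
pos [0.4506 0.0036 0.2716] shift(tool) [-0.2916  0.0434  0.0737] n 4.9
 tool y ang 2.4
 rotvec [0.0179 0.0041 0.0426]
```

```bash
python3 shift.py '[[0.8,-0.0583,0.0087,0,0,0,0],[0.8,-0.0583,0.0087,0,0,0,0],[0.8,-0.0583,0.0087,0,0,0,0],[0.8,-0.0583,0.0087,0.03,0,0,0],[0.8,-0.0583,0.0087,0.03,0,0,0]]'
python3 shift.py '[[0.8,0,0,0.03,0,0,0],[0.8,0,0,0,0,0,0]]'
python3 - <<'E'
from h import *
rel([.5077,-.2862,.02],0.04)
E
```

```text
time: 8.82
tool_pos: [0.502, -0.2816, 0.2026]
tool_rot: [0.002, 0.692, 0.722, -0.0]
contact_force: [-0.1, -0.3, 0.4]
gripper_width: 0.801
grasp_force: 0.0
time: 9.07
tool_pos: [0.4997, -0.2785, 0.169]
tool_rot: [-0.002, 0.692, 0.722, -0.001]
contact_force: [0.6, -0.2, -2.1]
gripper_width: 0.8
grasp_force: 0.0
pos [ 0.4997 -0.2785  0.169 ] shift(tool) [-0.0084  0.0082  0.1489] n 2.4
 tool y ang 2.4
 rotvec [-0.0038 -0.0025  0.0017]
```

```bash
python3 shift.py '[[0.8,-0.007,0.007,0.04,0,0,0],[0.8,0,0,0,0,0,0],[0.8,0,0,0,0,0,0],[0.8,0,0,0,0,0,0]]'
python3 - <<'E'
from h import *
rel([.5077,-.2862,.02],0.04)
c=camera_params("wrist"); cv2.imwrite("pics/w2.png",grab_frame("wrist")[:,:,::-1])
print(w2p(c,[.5077,-.2862,.061]))
E
```

```text
time: 9.57
tool_pos: [0.5094, -0.2854, 0.1343]
tool_rot: [0.002, 0.692, 0.722, 0.0]
contact_force: [0.6, -0.5, 0.0]
gripper_width: 0.801
grasp_force: 0.0
pos [ 0.5094 -0.2854  0.1343] shift(tool) [-0.0004 -0.002   0.1142] n 1.8
 tool y ang 2.5
 rotvec [0.0031 0.0026 0.0036]
[318.06003558 213.87164712]
```

View pics/w2.png

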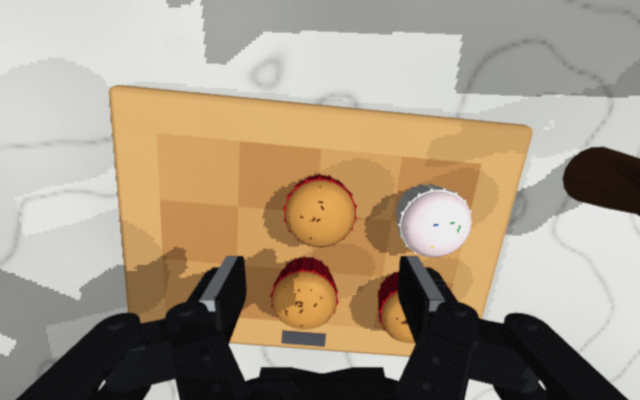

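Muffin b is centred at about (320,212), within 2 px of the prediction, so I'll go down on it.

```bash
python3 shift.py '[[0.8,0,-0.002,0.04,0,0,0],[0.8,0,0,0.04,0,0,0],[0.8,0,0,0.032,0,0,0],[0.8,0,0,0,0,0,0],[0.8,0,0,0,0,0,0]]'
python3 shift.py '[[0,0,0,0,0,0,0],[0,0,0,0,0,0,0],[0,0,0,0,0,0,0],[0,0,0,0,0,0,0]]'
python3 shift.py '[[0,0,0,-0.05,0,0,0],[0,0,0,-0.05,0,0,0],[0,0,0,-0.05,0,0,0],[0,0,0,0,0,0,0]]'
python3 - <<'E'
from h import *
rel([.597,.083,.13],0.03)
E
```

```text
time: 10.25
tool_pos: [0.5074, -0.2858, 0.0217]
tool_rot: [0.001, 0.692, 0.722, 0.0]
contact_force: [0.4, -0.3, 0.4]
gripper_width: 0.798
grasp_force: 0.0
time: 10.75
tool_pos: [0.508, -0.2863, 0.0226]
tool_rot: [0.002, 0.692, 0.722, 0.0]
contact_force: [-0.6, 0.3, 6.8]
gripper_width: 0.571
grasp_force: 62.1
time: 11.25
tool_pos: [0.5092, -0.2872, 0.1769]
tool_rot: [0.006, 0.692, 0.722, 0.001]
contact_force: [1.3, -0.6, 0.2]
gripper_width: 0.575
grasp_force: 62.3
pos [ 0.5092 -0.2872  0.1769] shift(tool) [0.3664 0.1032 0.045 ] n 6.1
 tool y ang 2.5
 rotvec [0.0097 0.0078 0.0131]
```

```bash
python3 shift.py '[[0,0.0523,0.0147,0,0,0,0],[0,0.0523,0.0147,0,0,0,0],[0,0.0523,0.0147,0,0,0,0],[0,0.0523,0.0147,0,0,0,0],[0,0.0523,0.0147,0,0,0,0]]'
python3 shift.py '[[0,0.0523,0.0147,0,0,0,0],[0,0.0523,0.0147,0,0,0,0],[0,0,0,0,0,0,0],[0,0,0,0,0,0,0],[0,0,0,0,0,0,0]]'
python3 - <<'E'
from h import *
rel([.597,.083,.078],0.03)
E
```

```text
time: 11.88
tool_pos: [0.5681, -0.0188, 0.1689]
tool_rot: [-0.0, 0.692, 0.722, -0.0]
contact_force: [0.0, -0.7, -1.1]
gripper_width: 0.577
grasp_force: 62.3
time: 12.5
tool_pos: [0.593, 0.0841, 0.1693]
tool_rot: [-0.0, 0.692, 0.722, -0.0]
contact_force: [-0.4, 0.3, -0.4]
gripper_width: 0.573
grasp_force: 62.3
pos [0.593  0.0841 0.1693] shift(tool) [-0.0012  0.004   0.0913] n 1.5
 tool y ang 2.4
 rotvec [-0.0006  0.0002  0.0116]
```

```bash
python3 shift.py '[[0,0,0.004,0.035,0,0,0],[0,0,0,0.035,0,0,0],[0,0,0,0.016,0,0,0],[0,0,0,0.004,0,0,0],[0,0,0,0,0,0,0]]'
python3 shift.py '[[0,0,0,0,0,0,0],[0,0,0,0,0,0,0]]'
```

```text
time: 13.12
tool_pos: [0.5981, 0.085, 0.0807]
tool_rot: [0.001, 0.692, 0.722, 0.001]
contact_force: [0.2, 1.2, -0.7]
gripper_width: 0.576
grasp_force: 62.3
time: 13.38
tool_pos: [0.5981, 0.0854, 0.0809]
tool_rot: [0.001, 0.692, 0.722, 0.001]
contact_force: [0.1, -0.4, -1.1]
gripper_width: 0.576
grasp_force: 62.3
```

```bash
python3 shift.py '[[0,0,0,0.003,0,0,0],[0,0,0,0,0,0,0],[0.75,0,0,0,0,0,0],[0.75,0,0,0,0,0,0],[0.75,0,0,0,0,0,0]]'
python3 shift.py '[[0.75,0,0,-0.04,0,0,0],[0.75,0,0,-0.05,0,0,0],[0.75,0,0,-0.02,0,0,0],[0.75,0,0,0,0,0,0]]'
python3 - <<'E'
from h import *
rel([.4974,-.3575,.19],0.04)
E
```

```text
time: 14.0
tool_pos: [0.5973, 0.0853, 0.0766]
tool_rot: [-0.0, 0.692, 0.722, -0.0]
contact_force: [-0.2, 0.3, -0.6]
gripper_width: 0.749
grasp_force: 0.0
time: 14.5
tool_pos: [0.5983, 0.0854, 0.1884]
tool_rot: [0.001, 0.692, 0.722, 0.001]
contact_force: [-0.8, -0.4, 0.0]
gripper_width: 0.751
grasp_force: 0.0
pos [0.5983 0.0854 0.1884] shift(tool) [-0.4381 -0.1198 -0.002 ] n 7.3
 tool y ang 2.5
 rotvec [0.0035 0.0001 0.003 ]
```

```bash
python3 shift.py '[[0.8,-0.0548,-0.015,0,0,0,0],[0.8,-0.0548,-0.015,0,0,0,0],[0.8,-0.0548,-0.015,0,0,0,0],[0.8,-0.0548,-0.015,0,0,0,0],[0.8,-0.0548,-0.015,0,0,0,0]]'
python3 shift.py '[[0.8,-0.0548,-0.015,0,0,0,0],[0.8,-0.0548,-0.015,0,0,0,0],[0.8,-0.0548,-0.015,0,0,0,0],[0.8,0,0,0.05,0,0,0],[0.8,0,0,0,0,0,0]]'
python3 - <<'E'
from h import *
grab_frame("wrist");grab_frame("wrist")
c=camera_params("top"); im=grab_frame("top")[:,:,::-1]
cv2.imwrite("pics/t3.png",cv2.resize(im[140:290,270:490],None,fx=3.6,fy=3.6,interpolation=cv2.INTER_CUBIC))
rel([.4974,-.3575,.022],0.04)
E
```

```text
time: 15.12
tool_pos: [0.5322, -0.1926, 0.1834]
tool_rot: [-0.002, 0.692, 0.722, -0.001]
contact_force: [0.4, -0.6, -0.6]
gripper_width: 0.8
grasp_force: 0.0
time: 15.75
tool_pos: [0.4922, -0.355, 0.1288]
tool_rot: [-0.007, 0.692, 0.722, -0.0]
contact_force: [-1.1, 0.0, -1.1]
gripper_width: 0.8
grasp_force: 0.0
pos [ 0.4965 -0.3572  0.1367] shift(tool) [-0.0004  0.0009  0.1147] n 1.8
 tool y ang 2.5
 rotvec [-0.0003 -0.0003  0.0039]
```

View pics/t3.png

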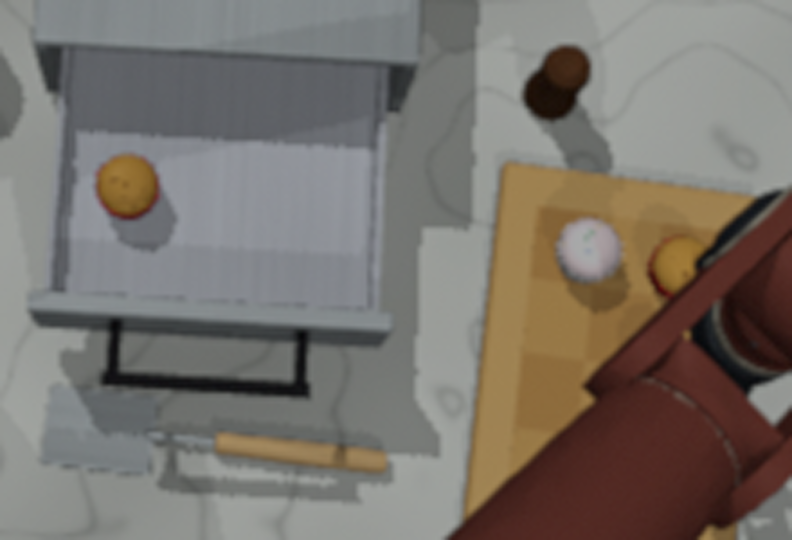

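Muffin b stands upright in the pan at crop (127,185), and muffin a and the iced one haven't moved. Next I'll grasp muffin c.

```bash
python3 shift.py '[[0.8,0,0,0.04,0,0,0],[0.8,0,0,0.04,0,0,0],[0.8,0,0,0.034,0,0,0],[0.8,0,0,0,0,0,0],[0.8,0,0,0,0,0,0]]'
python3 shift.py '[[0,0,0,0,0,0,0],[0,0,0,0,0,0,0],[0,0,0,0,0,0,0],[0,0,0,0,0,0,0]]'
python3 shift.py '[[0,0,0,-0.05,0,0,0],[0,0,0,-0.05,0,0,0],[0,0,0,-0.05,0,0,0],[0,0,0,0,0,0,0]]'
python3 - <<'E'
from h import *
rel([.597,.008,.17],0.03)
E
```

```text
time: 16.52
tool_pos: [0.4979, -0.3586, 0.0253]
tool_rot: [0.002, 0.691, 0.722, 0.0]
contact_force: [-0.1, -0.7, 0.7]
gripper_width: 0.796
grasp_force: 0.0
time: 17.02
tool_pos: [0.4982, -0.3593, 0.0263]
tool_rot: [0.003, 0.692, 0.722, 0.0]
contact_force: [-0.5, 1.8, 5.6]
gripper_width: 0.573
grasp_force: 61.1
time: 17.52
tool_pos: [0.4992, -0.3604, 0.1808]
tool_rot: [0.007, 0.692, 0.722, 0.0]
contact_force: [-0.4, -0.2, -1.0]
gripper_width: 0.574
grasp_force: 62.4
pos [ 0.4992 -0.3604  0.1808] shift(tool) [0.364  0.1135 0.0084] n 6.1
 tool y ang 2.5
 rotvec [0.0095 0.0095 0.0131]
```

```bash
python3 shift.py '[[0,0.052,0.0162,0,0,0,0],[0,0.052,0.0162,0,0,0,0],[0,0.052,0.0162,0,0,0,0],[0,0.052,0.0162,0,0,0,0],[0,0.052,0.0162,0,0,0,0]]'
python3 shift.py '[[0,0.052,0.0162,0,0,0,0],[0,0.052,0.0162,0,0,0,0],[0,0,0,0,0,0,0],[0,0,0,0,0,0,0],[0,0,0,0,0,0,0]]'
python3 - <<'E'
from h import *
rel([.597,.008,.0815],0.03)
E
```

```text
time: 18.15
tool_pos: [0.5658, -0.0927, 0.172]
tool_rot: [-0.0, 0.692, 0.722, -0.0]
contact_force: [0.9, -0.2, -0.3]
gripper_width: 0.575
grasp_force: 62.3
time: 18.77
tool_pos: [0.5936, 0.0096, 0.1723]
tool_rot: [-0.0, 0.692, 0.722, -0.0]
contact_force: [-0.7, 0.2, -1.1]
gripper_width: 0.58
grasp_force: 62.4
pos [0.5936 0.0096 0.1723] shift(tool) [-0.0017  0.0034  0.0908] n 1.5
 tool y ang 2.4
 rotvec [-0.0006  0.0002  0.0115]
```

```bash
python3 shift.py '[[0,-0.002,0.003,0.035,0,0,0],[0,0,0,0.035,0,0,0],[0,0,0,0.018,0,0,0],[0,0,0,0.005,0,0,0],[0,0,0,0,0,0,0]]'
python3 shift.py '[[0,0,0,0,0,0,0],[0,0,0,0,0,0,0]]'
```

```text
time: 19.4
tool_pos: [0.5978, 0.0082, 0.0807]
tool_rot: [0.001, 0.692, 0.722, 0.001]
contact_force: [0.1, 0.2, -1.1]
gripper_width: 0.577
grasp_force: 62.4
time: 19.65
tool_pos: [0.5974, 0.0086, 0.0803]
tool_rot: [0.001, 0.692, 0.722, 0.0]
contact_force: [-0.9, -1.2, 1.4]
gripper_width: 0.574
grasp_force: 62.5
```

```bash
python3 shift.py '[[0.75,0,0,0,0,0,0],[0.75,0,0,0,0,0,0],[0.75,0,0,0,0,0,0]]'
python3 shift.py '[[0.75,0,0,-0.04,0,0,0],[0.75,0,0,-0.05,0,0,0],[0.75,0,0,-0.02,0,0,0],[0.75,0,0,0,0,0,0]]'
python3 - <<'E'
from h import *
rel([.5828,-.3664,.19],0.04)
E
```

```text
time: 20.02
tool_pos: [0.597, 0.0089, 0.0796]
tool_rot: [-0.0, 0.692, 0.722, -0.0]
contact_force: [0.5, -0.2, -1.1]
gripper_width: 0.746
grasp_force: 0.0
time: 20.52
tool_pos: [0.598, 0.0088, 0.1913]
tool_rot: [0.001, 0.692, 0.722, 0.001]
contact_force: [0.3, 0.6, -1.0]
gripper_width: 0.751
grasp_force: 0.0
pos [0.598  0.0088 0.1913] shift(tool) [-0.3742 -0.0313  0.0014] n 6.0
 tool y ang 2.5
 rotvec [0.0034 0.0005 0.003 ]
```

```bash
python3 shift.py '[[0.8,-0.0535,-0.0045,0,0,0,0],[0.8,-0.0535,-0.0045,0,0,0,0],[0.8,-0.0535,-0.0045,0,0,0,0],[0.8,-0.0535,-0.0045,0,0,0,0],[0.8,-0.0535,-0.0045,0,0,0,0]]'
python3 shift.py '[[0.8,-0.0535,-0.0045,0,0,0,0],[0.8,-0.0535,-0.0045,0,0,0,0],[0.8,0,0,0.05,0,0,0],[0.8,0,0,0,0,0,0],[0.8,0,0,0,0,0,0]]'
python3 - <<'E'
from h import *
rel([.5828,-.3664,.022],0.04)
c=camera_params("wrist"); cv2.imwrite("pics/w3.png",grab_frame("wrist")[:,:,::-1])
print(w2p(c,[.5828,-.3664,.061]))
E
```

```text
time: 21.15
tool_pos: [0.5845, -0.2603, 0.1861]
tool_rot: [-0.002, 0.692, 0.722, -0.0]
contact_force: [0.7, 0.2, -0.0]
gripper_width: 0.801
grasp_force: 0.0
time: 21.78
tool_pos: [0.5813, -0.3657, 0.1387]
tool_rot: [-0.001, 0.691, 0.722, -0.0]
contact_force: [-0.0, 0.7, -0.2]
gripper_width: 0.802
grasp_force: 0.0
pos [ 0.5813 -0.3657  0.1387] shift(tool) [-0.0009  0.0017  0.1167] n 1.9
 tool y ang 2.5
 rotvec [-0.0017 -0.0015  0.0037]
[323.22199392 212.24015638]
```

View pics/w3.png

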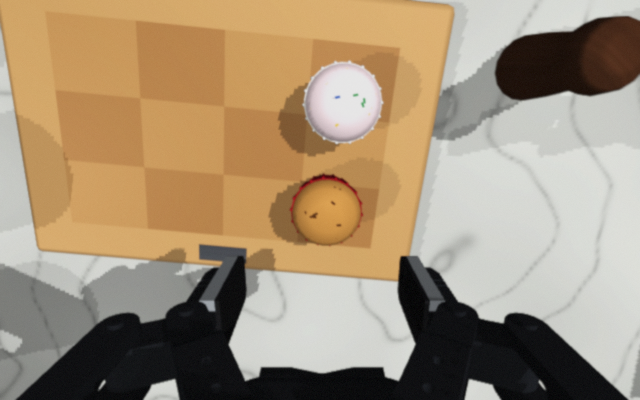

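Muffin a is at (327,211), as predicted, and the iced one at (343,102) is clear of the fingers. I'll go down and grasp it.

```bash
python3 shift.py '[[0.8,-0.001,0.003,0.04,0,0,0],[0.8,0,0,0.04,0,0,0],[0.8,0,0,0.034,0,0,0],[0.8,0,0,0,0,0,0],[0.8,0,0,0,0,0,0]]'
python3 shift.py '[[0,0,0,0,0,0,0],[0,0,0,0,0,0,0],[0,0,0,0,0,0,0],[0,0,0,0,0,0,0]]'
python3 shift.py '[[0,0,0,-0.05,0,0,0],[0,0,0,-0.05,0,0,0],[0,0,0,-0.05,0,0,0],[0,0,0,0,0,0,0]]'
python3 - <<'E'
from h import *
rel([.597,-.067,.17],0.03)
E
```

```text
time: 22.45
tool_pos: [0.5863, -0.3683, 0.0286]
tool_rot: [0.002, 0.691, 0.722, 0.0]
contact_force: [-0.5, -0.4, 0.2]
gripper_width: 0.8
grasp_force: 0.0
time: 22.95
tool_pos: [0.5867, -0.369, 0.0297]
tool_rot: [0.003, 0.692, 0.722, 0.0]
contact_force: [-0.5, 0.9, 6.2]
gripper_width: 0.572
grasp_force: 62.1
time: 23.45
tool_pos: [0.5877, -0.3699, 0.1844]
tool_rot: [0.007, 0.692, 0.722, 0.001]
contact_force: [-0.5, -0.3, 0.2]
gripper_width: 0.574
grasp_force: 62.4
pos [ 0.5877 -0.3699  0.1844] shift(tool) [0.3023 0.0221 0.0119] n 4.9
 tool y ang 2.5
 rotvec [0.0104 0.0089 0.013 ]
```

```bash
python3 shift.py '[[0,0.0504,0.0037,0,0,0,0],[0,0.0504,0.0037,0,0,0,0],[0,0.0504,0.0037,0,0,0,0],[0,0.0504,0.0037,0,0,0,0],[0,0.0504,0.0037,0,0,0,0]]'
python3 shift.py '[[0,0.0504,0.0037,0,0,0,0],[0,0,0,0,0,0,0],[0,0,0,0,0,0,0],[0,0,0,0,0,0,0]]'
python3 - <<'E'
from h import *
rel([.598,-.067,.0845],0.03)
E
```

```text
time: 24.08
tool_pos: [0.5918, -0.1133, 0.1751]
tool_rot: [-0.0, 0.692, 0.722, -0.0]
contact_force: [0.8, 0.4, -0.6]
gripper_width: 0.574
grasp_force: 62.4
time: 24.58
tool_pos: [0.5938, -0.0657, 0.1755]
tool_rot: [0.0, 0.692, 0.722, -0.0]
contact_force: [0.4, -0.9, -1.0]
gripper_width: 0.567
grasp_force: 62.4
pos [ 0.5938 -0.0657  0.1755] shift(tool) [-0.0015  0.0042  0.091 ] n 1.5
 tool y ang 2.4
 rotvec [-0.0002  0.0003  0.0114]
```

```bash
python3 shift.py '[[0,-0.002,0.003,0.035,0,0,0],[0,0,0,0.035,0,0,0],[0,0,0,0.018,0,0,0],[0,0,0,0.005,0,0,0],[0,0,0,0,0,0,0]]'
python3 shift.py '[[0,0,0,0,0,0,0],[0.75,0,0,0,0,0,0],[0.75,0,0,0,0,0,0],[0.75,0,0,0,0,0,0]]'
python3 shift.py '[[0.75,0,0,-0.04,0,0,0],[0.75,0,0,-0.05,0,0,0],[0.75,0,0,-0.03,0,0,0],[0.45,0,0,-0.03,0,0,0]]'
python3 - <<'E'
from h import *
rel([.4459,.0068,.22],0.03)
E
```

```text
time: 25.2
tool_pos: [0.5979, -0.0671, 0.0838]
tool_rot: [0.001, 0.692, 0.722, 0.001]
contact_force: [0.8, 0.2, -0.5]
gripper_width: 0.571
grasp_force: 62.5
time: 25.7
tool_pos: [0.5968, -0.0662, 0.0825]
tool_rot: [-0.0, 0.692, 0.722, -0.0]
contact_force: [0.2, -0.2, -0.6]
gripper_width: 0.753
grasp_force: 0.0
time: 26.2
tool_pos: [0.5969, -0.0662, 0.234]
tool_rot: [0.0, 0.692, 0.722, 0.0]
contact_force: [0.2, 0.3, 0.2]
gripper_width: 0.55
grasp_force: 0.0
pos [ 0.5969 -0.0662  0.234 ] shift(tool) [ 0.0795 -0.1477  0.0139] n 2.7
 tool y ang 2.5
 rotvec [0.0006 0.0002 0.0131]
```

```bash
python3 - <<'E'
from h import *
cv2.imwrite("pics/w4.png",grab_frame("wrist")[:,:,::-1])
E
```

```text
(no output)
```

View pics/w4.png

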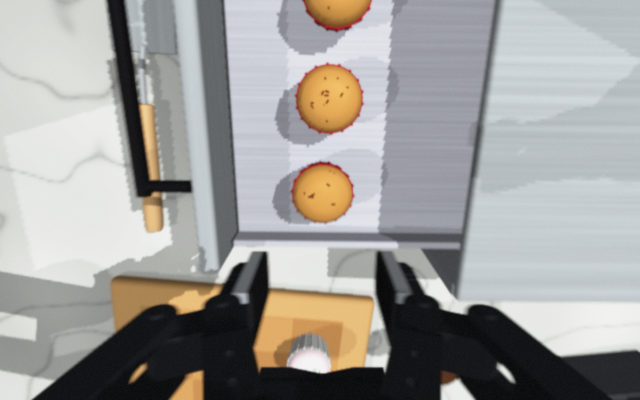

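All three muffins stand upright in the pan at (337,8), (329,98) and (323,192), and the iced one is still on the board. Now back to the handle.

```bash
python3 shift.py '[[0.45,0.0265,-0.0492,0,0,0,0],[0.45,0.0265,-0.0492,0,0,0,0],[0.45,0.0265,-0.0492,0,0,0,0.013],[0.45,0,0,0,0,0,0],[0.45,0,0,0,0,0,0]]'
python3 - <<'E'
from h import *
rel([.4455,.007,.087],0.03)
E
```

```text
time: 26.88
tool_pos: [0.4462, 0.0068, 0.2326]
tool_rot: [0.0, 0.696, 0.718, 0.0]
contact_force: [0.2, -1.0, 0.5]
gripper_width: 0.447
grasp_force: 0.0
pos [0.4462 0.0068 0.2326] shift(tool) [ 0.0003 -0.0009  0.1456] n 2.3
 tool y ang 1.7
 rotvec [0.0009 0.0003 0.0003]
```

```bash
python3 shift.py '[[0.45,0,-0.001,0.04,0,0,0],[0.45,0,0,0.04,0,0,0],[0.45,0,0,0.04,0,0,0],[0.45,0,0,0.026,0,0,0],[0.45,0,0,0,0,0,0]]'
python3 shift.py '[[0.45,0,0,0,0,0,0],[0,0,0,0,0,0,0],[0,0,0,0,0,0,0],[0,0,0,0,0,0,0],[0,0,0,0,0,0,0]]'
```

```text
time: 27.5
tool_pos: [0.4439, 0.0065, 0.0841]
tool_rot: [-0.002, 0.697, 0.717, -0.002]
contact_force: [-0.6, 0.1, -0.6]
gripper_width: 0.449
grasp_force: 0.0
time: 28.12
tool_pos: [0.4468, 0.0064, 0.0887]
tool_rot: [0.002, 0.696, 0.718, 0.001]
contact_force: [1.1, -0.4, 5.8]
gripper_width: 0.118
grasp_force: 58.7
```

```bash
python3 shift.py '[[0,0,0.008,0,0,0,0],[0,0,0.014,0,0,0,0],[0,0,0.016,0,0,0,0],[0,0,0.016,0,0,0,0],[0,0,0.016,0,0,0,0]]'
python3 shift.py '[[0,0,0.016,0,0,0,0],[0,0,0.016,0,0,0,0],[0,0,0.016,0,0,0,0],[0,0,0.009,0,0,0,0],[0,0,0.004,0,0,0,0]]'
python3 shift.py '[[0,0,0,-0.008,0,0,0],[0,0,0,-0.008,0,0,0],[0,0,0,-0.008,0,0,0],[0,0,0,0,0,0,0],[0,0,0,0,0,0,0]]'
```

```text
time: 28.75
tool_pos: [0.5163, 0.0086, 0.0887]
tool_rot: [0.001, 0.696, 0.718, 0.0]
contact_force: [-2.8, 0.3, 9.8]
gripper_width: 0.112
grasp_force: 59.1
time: 29.38
tool_pos: [0.5773, 0.0106, 0.0887]
tool_rot: [0.001, 0.696, 0.718, 0.0]
contact_force: [-2.7, -1.0, 7.9]
gripper_width: 0.115
grasp_force: 59.6
time: 30.0
tool_pos: [0.5748, 0.0105, 0.1098]
tool_rot: [-0.001, 0.696, 0.718, -0.001]
contact_force: [-2.7, -1.5, -10.4]
gripper_width: 0.116
grasp_force: 58.8
```

```bash
python3 shift.py '[[0,0,0.008,0,0,0,0],[0,0,0.012,0,0,0,0],[0,0,0.012,0,0,0,0],[0,0,0.012,0,0,0,0],[0,0,0.008,0,0,0,0]]'
python3 shift.py '[[0,0,0.005,0,0,0,0],[0,0,0.002,0,0,0,0],[0,0,0,0,0,0,0]]'
```

```text
time: 30.62
tool_pos: [0.6289, 0.0123, 0.1105]
tool_rot: [-0.0, 0.696, 0.718, 0.0]
contact_force: [-3.5, -3.5, -8.6]
gripper_width: 0.112
grasp_force: 59.0
time: 31.0
tool_pos: [0.6355, 0.0125, 0.1108]
tool_rot: [0.001, 0.696, 0.718, 0.001]
contact_force: [1.1, -2.0, -10.3]
gripper_width: 0.114
grasp_force: 58.8
```

```bash
python3 shift.py '[[0,0,0.003,0,0,0,0],[0,0,0,0,0,0,0],[0,0,0,0,0,0,0]]'
python3 shift.py '[[0,0,0,0.008,0,0,0],[0,0,0,0.008,0,0,0],[0,0,0,0.008,0,0,0],[0,0,0,0,0,0,0],[0,0,0,0,0,0,0]]'
```

```text
time: 31.38
tool_pos: [0.6381, 0.0126, 0.1107]
tool_rot: [0.0, 0.696, 0.718, 0.0]
contact_force: [0.5, -2.4, -10.2]
gripper_width: 0.115
grasp_force: 58.9
time: 32.0
tool_pos: [0.6354, 0.0125, 0.0887]
tool_rot: [-0.003, 0.696, 0.718, -0.003]
contact_force: [-19.5, -2.7, 8.5]
gripper_width: 0.115
grasp_force: 60.9
```

```bash
python3 shift.py '[[0.45,0,0,0,0,0,0],[0.45,0,0,0,0,0,0],[0.45,0,-0.002,0,0,0,0],[0.45,0,0,-0.04,0,0,0],[0.45,0,0,-0.06,0,0,0]]'
python3 shift.py '[[0.8,0,0,-0.05,0,0,0],[0.8,0,0,0,0,0,0],[0.8,0,0,0,0,0,0]]'
python3 - <<'E'
from h import *
c=camera_params("top"); im=grab_frame("top")[:,:,::-1]
cr=lambda a,s:cv2.resize(a,None,fx=s,fy=s,interpolation=cv2.INTER_CUBIC)
cv2.imwrite("pics/t5.png",np.vstack([cr(im[210:270,170:250],5),cr(im[145:195,290:370],5)]))
print("timer sz")
rel([.442,.3536,.2],0.9)
E
```

```text
time: 32.62
tool_pos: [0.6346, 0.0128, 0.1853]
tool_rot: [-0.002, 0.696, 0.718, -0.001]
contact_force: [0.7, -0.5, 0.2]
gripper_width: 0.452
grasp_force: 0.0
time: 33.0
tool_pos: [0.636, 0.0126, 0.2365]
tool_rot: [0.0, 0.696, 0.718, 0.0]
contact_force: [-0.2, 0.0, -0.3]
gripper_width: 0.8
grasp_force: 0.0
timer sz
pos [0.6353 0.0126 0.235 ] shift(tool) [ 0.3466 -0.1829  0.0356] n 6.3
 tool y ang 1.7
 rotvec [-0.0018 -0.0013 -0.8699]
```

View pics/t5.png

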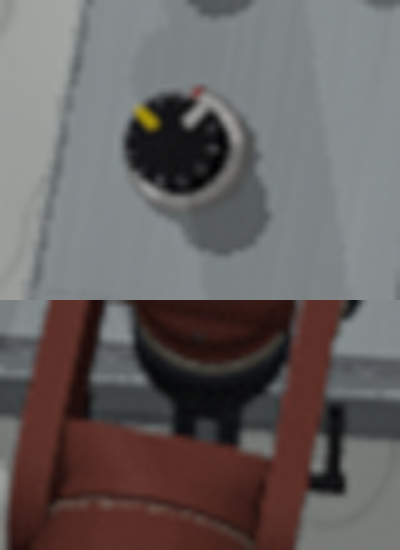

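Drawer is shut, with the handle's right end back at its original pixel. The timer's dial is at crop (177,145), yellow mark (147,118), white (195,110) and red pointer (199,92). I'll hover over the timer.

```bash
python3 shift.py '[[1,0.0495,-0.0261,0,0,0,0],[1,0.0495,-0.0261,0,0,0,0],[1,0.0495,-0.0261,0,0,0,0],[1,0.0495,-0.0261,0,0,0,0],[1,0.0495,-0.0261,0,0,0,0]]'
python3 shift.py '[[1,0.0495,-0.0261,0,0,0,0],[1,0.0495,-0.0261,0,0,0,0],[1,0,0,0,0,0,0],[1,0,0,0,0,0,0]]'
python3 - <<'E'
from h import *
print(readout.state()["joint_pos"].round(3)); rel([.442,.3536,.2],0)
print(camera_params("wrist"))
im=grab_frame("wrist")[:,:,::-1]; cv2.imwrite("pics/w6.png",im)
s=grab_frame("scene")[:,:,::-1];cv2.imwrite("pics/s6.png",s)
cr=lambda a,s:cv2.resize(a,None,fx=s,fy=s,interpolation=cv2.INTER_CUBIC)
c=camera_params("wrist");u=w2p(c,[.442,.3536,.06]);print(u)
x,y=int(u[0])-80,max(0,int(u[1])-75);print(x,y)
cv2.imwrite("pics/w6c.png",cr(im[y:y+150,x:x+160],5)[:600])
cv2.imwrite("pics/s6c.png",cr(s[110:200,350:500],5))
E
```

```text
time: 33.67
tool_pos: [0.4961, 0.257, 0.2341]
tool_rot: [-0.001, 0.697, 0.718, -0.002]
contact_force: [-0.4, -0.1, 0.4]
gripper_width: 0.998
grasp_force: 0.0
time: 34.17
tool_pos: [0.4424, 0.3528, 0.2348]
tool_rot: [-0.0, 0.696, 0.718, -0.001]
contact_force: [0.5, 0.6, 0.2]
gripper_width: 1.0
grasp_force: 0.0
[ 0.542 -0.088  1.746 -0.     1.486  0.512]
pos [0.4424 0.3528 0.2348] shift(tool) [ 0.0008 -0.0003  0.0348] n 0.6
 tool y ang 1.7
 rotvec [-0.0024  0.0018  0.0305]
{'intrinsics': array([[339.44086983,   0.        , 321.60448047],
       [  0.        , 339.44086983, 202.27285375],
       [  0.        ,   0.        ,   1.        ]]), 'xyz': array([0.44096005, 0.42803872, 0.37928325]), 'orientation': array([0.14995563, 0.9885798 , 0.01490293, 0.00109402])}
[320.09151954 177.11194923]
240 102
```

View pics/w6c.png

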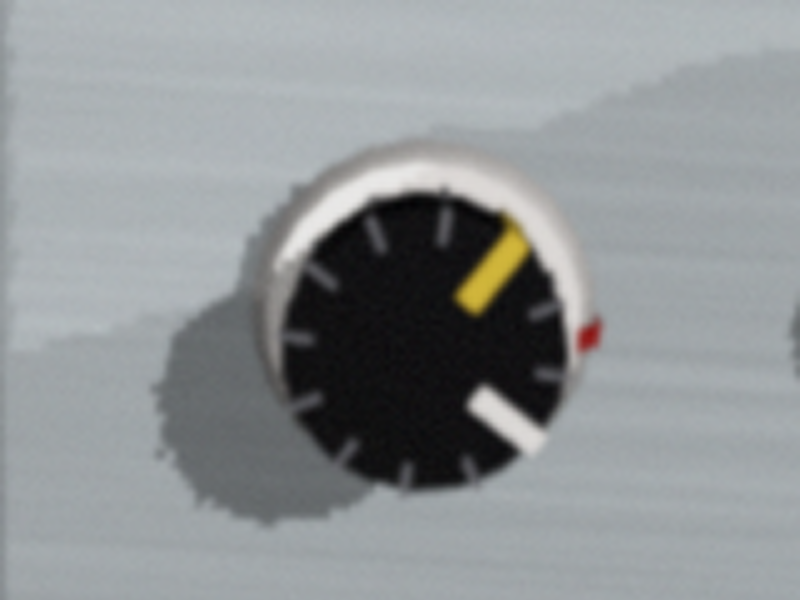

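Wrist crop (right is +x, up is +y): dial top centred near (425,340), yellow stripe from (473,303) to (520,240), red pointer at (590,335). Yellow has to turn about 45° clockwise, so I'll compute the exact angle.

```bash
python3 - <<'E'
from h import *
c=dict(intrinsics=camera_params("wrist")["intrinsics"],xyz=np.array([0.44096005,0.42803872,0.37928325]),orientation=np.array([0.14995563,0.9885798,0.01490293,0.00109402]))
t=camera_params("top")
f=lambda x,y,z:p2w(c,240+x/5-.4,102+y/5-.4,z)
for z in(.045,.05,.055,.06,.065):
    l,r=f(283,342,z),f(568,342,z); print(z,"dia",round(np.linalg.norm(l-r),4), "cen w",f(425.5,341,z)[:2].round(4),"cen top",p2w(t,170+177/5-.4,210+145/5-.4,z)[:2].round(4))
z=.057
cen=f(425.5,341,z); an=lambda p,q:np.degrees(np.arctan2(*(p-q)[[1,0]]))
print("y",an(f(518,240,z),f(473,303,z)),an(f(510,250,z),cen),"w",an(f(538,445,z),f(480,397,z)),an(f(520,430,z),cen))
for zb in (.018,.024,.03): print("ptr",zb,f(590,335,zb)-cen,an(f(590,335,zb),cen), "base cen from ptr r",np.linalg.norm((f(590,335,zb)-cen)[:2]))
E
```

```text
0.045 dia 0.0571 cen w [0.4454 0.3584] cen top [0.4446 0.3604]
0.05 dia 0.0562 cen w [0.4453 0.3594] cen top [0.444  0.3591]
0.055 dia 0.0554 cen w [0.4452 0.3605] cen top [0.4434 0.3579]
0.06 dia 0.0545 cen w [0.4452 0.3615] cen top [0.4428 0.3566]
0.065 dia 0.0537 cen w [0.4451 0.3626] cen top [0.4422 0.3554]
y 56.87334279040135 49.40412798720538 w -38.34965137778478 -41.967085839095716
ptr 0.018 [ 0.03601589 -0.00572946 -0.039     ] -9.038950747700017 base cen from ptr r 0.03646876539110978
ptr 0.024 [ 0.03534722 -0.00451933 -0.033     ] -7.28604171843053 base cen from ptr r 0.0356349551372471
ptr 0.03 [ 0.03467854 -0.0033092  -0.027     ] -5.450950323504129 base cen from ptr r 0.034836077044302825
```

```bash
python3 - <<'E'
from h import *
rel([.445,.359,.022])
E
python3 shift.py '[[1,0.006,0.002,0.05,0,0,0],[1,0,0,0.05,0,0,0],[1,0,0,0.05,0,0,0],[1,0,0,0,0,0,0],[1,0,0,0,0,0,0]]'
python3 - <<'E'
from h import *
rel([.445,.359,.022])
E
```

```text
pos [0.4433 0.3522 0.2355] shift(tool) [0.007  0.0022 0.2135] n 3.4
 tool y ang 1.6
time: 34.9
tool_pos: [0.4463, 0.3594, 0.0885]
tool_rot: [0.0, 0.697, 0.717, 0.001]
contact_force: [0.6, 0.4, 0.2]
gripper_width: 0.999
grasp_force: 0.0
pos [0.4463 0.3594 0.0885] shift(tool) [-0.0004 -0.0015  0.0665] n 1.1
 tool y ang 1.6
```

```bash
python3 shift.py '[[1,0,-0.001,0.03,0,0,0],[1,0,0,0.025,0,0,0],[1,0,0,0.01,0,0,0],[1,0,0,0,0,0,0],[1,0,0,0,0,0,0]]'
python3 shift.py '[[0,0,0,0,0,0,0],[0,0,0,0,0,0,0],[0,0,0,0,0,0,0],[0,0,0,0,0,0,0]]'
```

```text
time: 35.52
tool_pos: [0.4451, 0.3601, 0.0236]
tool_rot: [0.0, 0.696, 0.718, 0.002]
contact_force: [0.1, -0.4, 0.9]
gripper_width: 0.996
grasp_force: 0.0
time: 36.02
tool_pos: [0.4444, 0.3597, 0.0228]
tool_rot: [0.0, 0.696, 0.718, 0.001]
contact_force: [-1.5, -1.1, 5.6]
gripper_width: 0.637
grasp_force: 62.9
```

```bash
python3 shift.py '[[0,0,0,0,0,0,0.14],[0,0,0,0,0,0,0.14],[0,0,0,0,0,0,0.14],[0,0,0,0,0,0,0.14],[0,0,0,0,0,0,0.14]]'
python3 shift.py '[[0,0,0,0,0,0,0.14],[0,0,0,0,0,0,0.14],[0,0,0,0,0,0,0],[0,0,0,0,0,0,0]]'
python3 shift.py '[[1,0,0,0,0,0,0],[1,0,0,0,0,0,0],[1,0,0,0,0,0,0],[1,0,0,-0.05,0,0,0],[1,0,0,-0.06,0,0,0]]'
python3 shift.py '[[1,0,0,-0.06,0,0,0],[1,0,0,-0.03,0,0,0],[1,0,0,0,0,0,0],[1,0,0,0,0,0,0]]'
python3 - <<'E'
from h import *
c=camera_params("wrist");im=grab_frame("wrist")[:,:,::-1]
# rectify to world-aligned view on dial-top plane z=.051: right=+x, up=+y
S=6000; N=600; w=.05
pts=[[.445-w,.3597+w],[.445+w,.3597+w],[.445+w,.3597-w],[.445-w,.3597-w]]
dst=np.float32([[0,0],[600,0],[600,600],[0,600]])
out=[]
for z in(.051,.019):
    src=np.float32([w2p(c,[*p,z]) for p in pts]); out.append(cv2.resize(cv2.warpPerspective(im,cv2.getPerspectiveTransform(src,dst),(600,600),flags=cv2.INTER_CUBIC),(400,400)))
cv2.imwrite("pics/w7.png",np.hstack(out))
E
```

```text
time: 36.65
tool_pos: [0.4446, 0.3596, 0.0228]
tool_rot: [0.0, 0.901, 0.433, 0.001]
contact_force: [-0.8, -1.6, 5.2]
gripper_width: 0.639
grasp_force: 63.0
time: 37.15
tool_pos: [0.4446, 0.3596, 0.0228]
tool_rot: [0.0, 0.952, 0.305, 0.001]
contact_force: [-0.8, -1.6, 5.8]
gripper_width: 0.638
grasp_force: 63.2
time: 37.78
tool_pos: [0.4424, 0.3586, 0.1308]
tool_rot: [0.0, 0.952, 0.305, -0.002]
contact_force: [0.9, -0.2, 0.7]
gripper_width: 0.999
grasp_force: 0.0
time: 38.28
tool_pos: [0.443, 0.3589, 0.2197]
tool_rot: [0.0, 0.952, 0.305, -0.001]
contact_force: [0.3, 0.5, -0.3]
gripper_width: 1.005
grasp_force: 0.0
```

View pics/w7.png

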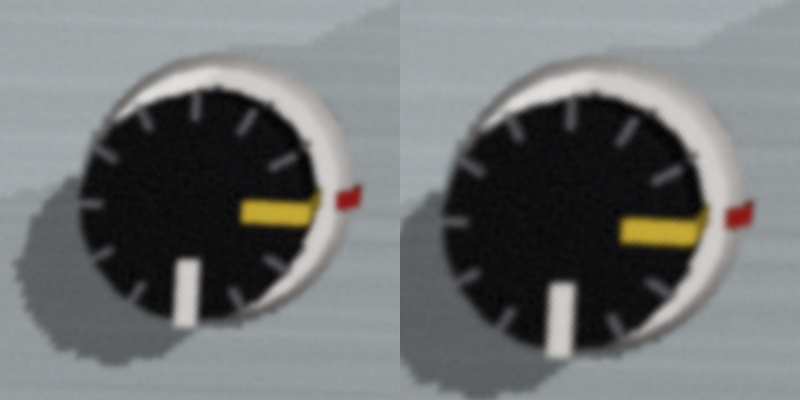

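Rectified view: dial centre is (191,209), with the yellow-to-opposite-tick line at about -2.7°. The pointer, on the base plane, is at about -3 to -4.5°, so the dial is within tolerance. One last check of the drawer.

```bash
python3 - <<'E'
from h import *
im=grab_frame("top")[:,:,::-1]; a=cv2.imread("pics/top0.png")
cr=lambda a:cv2.resize(a[140:260,270:490],None,fx=2.5,fy=2.5,interpolation=cv2.INTER_CUBIC)
cv2.imwrite("pics/t8.png",np.vstack([cr(a),cr(im)])); print(readout.state()["contact_force"])
E
```

```text
[-0.11731575 -0.11202789 -1.28710038]
```

View pics/t8.png

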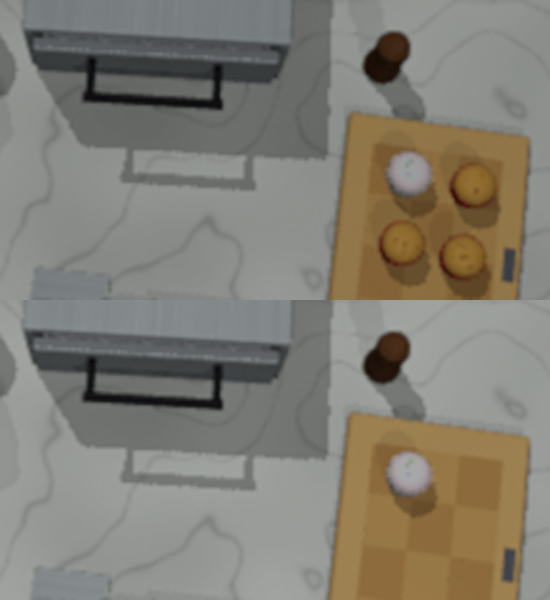

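The handle and its shadow sit where they did at the start, (84,98) and (84,398-300), so the drawer is shut and down. The iced cupcake hasn't moved.

```bash
python3 -c "
from plant import manip, readout, grab_frame, camera_params; print(manip.job_done())"
```

```text
the job is handed in; nothing more can be done
None
```

I handed the job in: all three red-cup muffins are in the warming drawer, which is shut with its front down behind the catch, the timer's yellow mark is within about 2° of the red pointer, and the iced cupcake is still on the board; the hand-in returned no verdict.

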